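# Set the speed dial to the preset marker and start the controller

## Task

Get the bench speed controller running for the next job: turn its speed dial so that the dial's pointer lines up with the small preset tab on the rim of the scale, leaving the tab itself where it is. Only then throw the start lever fully up the panel, and leave dial and lever set. Do not knock the bottle, tape measure, file or bin standing around it.

Things in the scene. Friction and masses are not known exactly. Their poses are not given: they have to be found in the camera images.
- panel_centre (a point): Centre of the sloping panel of the controller, a fixed grey wedge-shaped housing 153 deep, 250 wide, 35 high in front, 110 behind. Axes: x up the slope (away from the robot), y left along the panel, z out of the panel, 26 degrees from vertical towards the robot. The panel reaches 85 mm up and down the slope and 125 mm to each side of it.
- dial_face (a point): Point on the dial's axis at the panel's surface, 50 mm left of panel_centre; same axes as panel_centre (x up the slope, y left, z out of the panel along the dial's axis). A round aluminium scale plate, radius 63, 2 thick, with tick marks over 270 degrees, lies round it.
- dial_grip (a point): Point on the dial's axis 30 mm above the panel, inside the bar grip; fixed, same axes as panel_centre. The bar on the dial is 58 long, 16 wide, from 10 to 46 mm above the panel, to be gripped across its 16 mm with the fingers along the dial's axis.
- speed_dial (a joint): Black dial: round skirt (radius 34, top 11 mm above the panel) with a bar grip; a pointed nose and white line show the pointer end. Value in rad: 0 at the lower-left end of the scale, grows clockwise seen from the front to 4.71 at the lower right. In panel_centre's axes the pointer's direction is (cos a, sin a, 0), a = 2.356 - value. Friction 0.06 N m; stays where left.
- preset_marker (a joint): Small dark steel tab pointing inwards, with a tiny round head, 15 long, 10 wide, on the rim of the scale 51 to 66 mm from the dial's axis, its top at most 9 mm above the panel. Same zero, sense and unit as speed_dial: the dial is set when the two values are equal. Stiff (0.6 N m); not to be moved.
- pointer_tip (a point): Point on the pointer's line carried by the dial, 51 mm from its axis, 4 mm above the panel.
- marker_tip (a point): Inner point of the preset tab, 51 mm from the dial's axis, 4 mm above the panel.
- start_lever (a joint): Start lever: steel rod 10 thick, 70 long, black ball of 26 mm diameter at its end, on a dark block (70 along the slope, 50 wide, 25 high) on the right of the panel. Value in rad: 0 leaning 0.5 rad down the slope from the panel's z (off), 1.0 leaning 0.5 rad up the slope (started, at its stop). Friction 0.06 N m; stays where left.
- lever_pivot (a point): Pivot of the start lever, 22 mm above the panel, 78 mm right of panel_centre (128 mm right of the dial's axis); same axes as panel_centre; the lever turns about y.
- start_lever_tip (a point): Centre of the black ball of the start lever, 70 mm from its pivot.
- glue_bottle_mid (a point): White wood-glue bottle with a red tip, 57 in diameter, 170 high, standing loose right beside the controller on its left (another like it stands far off by the wall); point on its axis 60 mm up.
- tape_measure_mid (a point): Olive-brown tape measure, 58x77x62, standing loose to the right of the controller; point 30 mm up in its middle.
- file_mid (a point): Dark flat file, 28x148x8, lying loose in front of the controller; its centre.
- small_bin_mid (a point): Small blue open parts bin, 93x71x51, loose, left in front; its centre.

How it is judged (in metres and radians):
On the way, in this order (a step that is already met when the one before it is completed fails the run):
1. the dial's pointer stands at the preset tab while the lever is still off (distance between pointer_tip and marker_tip below 0.005 m and value of joint start_lever below 0.25 rad), for 0.3 s.
2. the start lever is thrown up the panel (value of joint start_lever above 0.85 rad), for 0.2 s.
At the end, for the whole second after the job is handed in: The dial's pointer is within 5 mm of the preset tab at 51 mm radius (about 0.1 rad), the start lever is at 0.85 rad or more of its 1.0 rad, and both are at rest (distance between pointer_tip and marker_tip below 0.005 m and value of joint start_lever above 0.85 rad and velocity of joint speed_dial between -0.05 and 0.05 rad/s and velocity of joint start_lever between -0.05 and 0.05 rad/s); the robot touches nothing.
It fails at once if the preset tab is shifted by more than 4 mm (distance of marker_tip from where it was at the start of the episode above 0.004 m).
It fails at once if the lever is thrown before the dial is set, or the dial is disturbed after (value of joint start_lever above 0.5 rad and distance between pointer_tip and marker_tip above 0.008 m).
It fails at once if a neighbouring thing is knocked more than 25 mm from its place (distance of any of glue_bottle_mid, tape_measure_mid, file_mid, small_bin_mid from where it was at the start of the episode above 0.025 m).
It also fails if it takes over 72 s, if anything falls off the work surface, if the arm or the gripper's body presses on something with over 40 N, if the wrist force passes 120 N, or if a joint passes its speed limit or range.

## Robot

A 7-joint arm with a two-finger parallel gripper is mounted at the origin on a cart in front of the work surface, level with it; the furniture and walls round the work are solid. World frame = base frame: x ahead of the robot, y to its left, z up, the work surface at z = 0. Lengths are in mm, angles in rad, forces in N, time in s.
With the tool pointing down it reaches from about 425 to 800 mm from the base axis. Payload 8.3 kg.
Tool frame: the origin (TCP) lies between the finger pads; the fingertips stand arm.tcp_to_tips ahead of it and the grasp point (between the pads) lies 3 mm ahead of it (arm.tcp_to_tips is the distance from the TCP to the fingertips, in mm); z points along the fingers, y is the direction in which the jaws open and shut (so a half turn about z gives the same grasp; the last joint's range is limited). The gripper opens to 85 mm and grips with 20 to 120 N. Pads are 22 mm wide; open, the fingers measure 114 mm over their backs; the gripper's body (76 mm by 85 mm) begins 54 mm behind the grasp point. The pads swing forward as they close: fully open they stand 13 mm farther back than shut.
Start: joints at [1.236, 0.383, 0.016, 1.37, -0.006, 1.388, -0.046], TCP at [167.828, -602.028, 253.279] pointing down, gripper open.
Joint ranges: [-2.95, 2.95], [-0.25, 2.06], [-1.52, 1.56], [0.18, 2.33], [-1.44, 4.58], [0.02, 2.06], [-3.01, 3.01]. Speed limits (rad/s): [2.39, 2.39, 3.01, 3.01, 3.14, 3.14, 3.14].

## Interface

Orientations are given as a 3x3 rotation matrix whose columns are the frame's x, y, z axes.
In Python, from cell import arm gives the robot as it stands. The module is installed in compiled form; this text tells all that it offers. Calls block until the motion is done:
- arm.reach(position, orientation): joint-space move of the TCP to a pose.
- arm.line_to(position, frame=None, feed=150, threshold=None): straight line of the TCP; frame=None keeps the orientation; feed is the mean speed in mm/s. With threshold (N) it stops when the force on the tool has changed by that much, and returns True; else False.
- arm.move_j(angles): joint-space move.
- arm.command_gripper(opening): opening from 0.0 (shut) to 1.0 (fully open); the grip force is fixed at half the most; returns when the fingers have stopped.
- arm.dwell(seconds).
- arm.inverse_kinematics(position, orientation): joint angles nearest the present ones, or None.
- arm.snapshot(name): name is "scene" or "top" or "wrist"; returns the picture (384x512x3 uint8, blue, green, red); there is no depth.
- arm.calibration(name): a dict with "camera_matrix" (3x3 intrinsics, pixels), "world_from_camera" (4x4, takes a point from camera to world coordinates); the wrist camera has in their place "T_tool_cam" (4x4, takes a point from camera to tool coordinates, whose origin is the TCP and whose axes are the flange's). Camera axes: x right, y up, looking along -z (the intrinsics and any distortion apply to the point x, -y, -z); pixel columns grow to the right and rows downward; lengths in mm; the calibration is good to about 2 mm. A picture is of the moment at which its call begins: read the wrist's pose just before it. calibration takes no time and is no camera call.
A pose or a line that the arm cannot do raises arm.Unreachable and nothing moves.
- arm.hand_in(): hands the job in, once; it reports no verdict.
Readings, each from a call of its own:
- arm.current_time(): time.
- arm.current_q(): joint angles.
- arm.current_qvel(): joint speeds.
- arm.current_joint_torque(): joint torques, N m.
- arm.current_eef_pos(): TCP position.
- arm.current_tool_rot(): TCP orientation.
- arm.current_contact_force(): force on the tool from outside, world axes, zero at the start.
- arm.current_wrist_torque(): the same for the moment, N m.
- arm.current_grip_width(): opening from 0.0 (shut) to 1.0 (fully open).
Only numpy, scipy, OpenCV 4.12 (cv2) and the standard library are available. Lean on these libraries where they do the work, as an engineer would, in place of code of your own. Each camera call takes 0.05 s, during which the arm holds its last target.

## Working session

There is one attempt and no reset: what is moved stays moved. The work goes in short steps, each a Python script; the robot and the scene stay as the last script left them, time stands still between calls to the robot, and variables do not carry over. Pictures are saved under pics/ and viewed, and the job is handed in when it is done.

```bash
mkdir -p pics; python3 - <<'E'
from cell import arm
import cv2,json
for n in ("scene","top","wrist"):
    cv2.imwrite(f"pics/{n}0.png",arm.snapshot(n))
    c=arm.calibration(n)
    for k,v in c.items(): print(n,k,v)
print(arm.current_time(),arm.tcp_to_tips,arm.current_tool_rot(),arm.current_contact_force())
E
```

```text
scene camera_matrix [[436.27179388   0.         258.69235342]
 [  0.         436.27179388 187.93250126]
 [  0.           0.           1.        ]]
scene world_from_camera [[-8.01555727e-01  3.38188930e-01 -4.93088900e-01 -1.64366623e+02]
 [-5.97614331e-01 -4.79504562e-01  6.42598231e-01  9.40702922e+02]
 [-1.91187688e-02  8.09755286e-01  5.86456179e-01  9.10021267e+02]
 [ 0.00000000e+00  0.00000000e+00  0.00000000e+00  1.00000000e+00]]
top camera_matrix [[473.45106022   0.         251.71332494]
 [  0.         473.45106022 184.52660852]
 [  0.           0.           1.        ]]
top world_from_camera [[-2.63674951e-02  9.79745366e-01 -1.98503838e-01  2.53499571e+02]
 [-9.99644010e-01 -2.66517207e-02  1.24032207e-03  3.72452129e+01]
 [-4.07526906e-03  1.98465877e-01  9.80099326e-01  1.30155132e+03]
 [ 0.00000000e+00  0.00000000e+00  0.00000000e+00  1.00000000e+00]]
wrist camera_matrix [[273.46550027   0.         257.5135974 ]
 [  0.         273.46550027 190.26586726]
 [  0.           0.           1.        ]]
wrist T_tool_cam [[ 5.60928109e-06  9.50820558e-01  3.09742257e-01  7.81647171e+01]
 [ 9.99999564e-01  2.83741101e-04 -8.89113914e-04 -8.15622218e-02]
 [-9.33274397e-04  3.09742127e-01 -9.50820143e-01 -1.21108710e+02]
 [ 0.00000000e+00  0.00000000e+00  0.00000000e+00  1.00000000e+00]]
0.15 22.0 [[ 9.63267340e-01  2.68543931e-01 -4.34024105e-04]
 [ 2.68544281e-01 -9.63266229e-01  1.46311050e-03]
 [-2.51713162e-05 -1.52592126e-03 -9.99998835e-01]] [ 0.32813326 -0.60500843  0.35914158]
```

View pics/scene0.png

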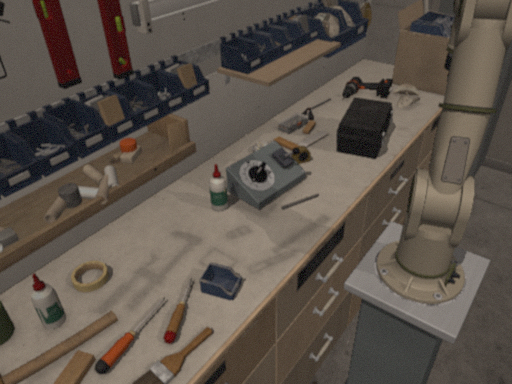

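View pics/top0.png

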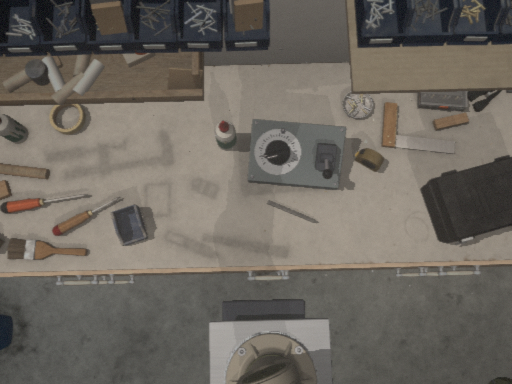

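The top view shows the controller at about (297,155), with the scale plate at (277,152), the lever block at (326,155) and its ball at (327,173). The bottle is at (226,135), the tape measure at (369,158), the file at (293,211) and the bin at (130,225). I'll enlarge both views.

```bash
python3 - <<'E'
import cv2
a=cv2.imread("pics/top0.png")[110:230,200:400]
cv2.imwrite("pics/top0z.png",cv2.resize(a,None,fx=4,fy=4,interpolation=cv2.INTER_CUBIC))
a=cv2.imread("pics/scene0.png")[130:220,200:330]
cv2.imwrite("pics/scene0z.png",cv2.resize(a,None,fx=6,fy=6,interpolation=cv2.INTER_CUBIC))
E
```

```text
(no output)
```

View pics/top0z.png

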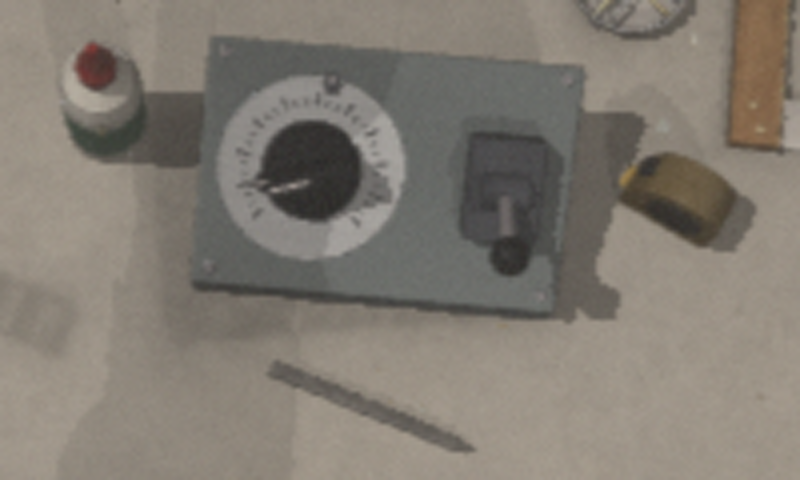

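View pics/scene0z.png

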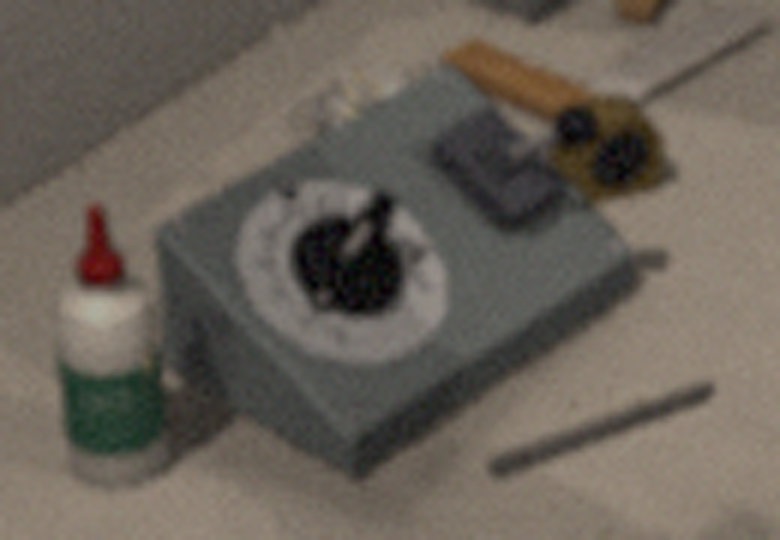

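The enlarged top view (zoom pixels) shows the panel corners at about (212,38), (583,66), (553,308) and (195,283). The pointer points left and slightly down. There is a dark tab with a head at (333,82) and another greyish patch at (380,190). I'll compute the panel pose and look closer with the wrist camera.

```bash
cat > h.py <<'E'
import numpy as np, cv2
def ray(cal,T,px):
    K=np.array(cal["camera_matrix"]); p=np.linalg.inv(K)@np.array([px[0],px[1],1.])
    d=T[:3,:3]@np.array([p[0],-p[1],-p[2]]); return T[:3,3],d/np.linalg.norm(d)
def onz(o,d,z): return o+d*(z-o[2])/d[2]
def onplane(o,d,p0,n): return o+d*(((p0-o)@n)/(d@n))
def project(cal,T,P):
    K=np.array(cal["camera_matrix"]); c=np.linalg.inv(T)@np.append(P,1); q=K@np.array([c[0],-c[1],-c[2]]); return q[:2]/q[2]
def frame(yaw):
    # panel axes: x up slope, y left, z normal
    s=np.deg2rad(26); c,k=np.cos(yaw),np.sin(yaw)
    h=np.array([c,k,0]); x=h*np.cos(s)+np.array([0,0,np.sin(s)]); y=np.array([-k,c,0]); z=np.cross(x,y)
    return np.c_[x,y,z]
E
python3 - <<'E'
from cell import arm
from h import *
c=arm.calibration("top");T=np.array(c["world_from_camera"])
def P(zx,zy,z): 
    o,d=ray(c,T,(200+(zx+.5)/4-.5,110+(zy+.5)/4-.5)); return onz(o,d,z)
BL,BR,FR,FL=P(212,38,110),P(583,66,110),P(553,303,35),P(195,283,35)
print(BL,BR,FR,FL)
print([np.linalg.norm(a-b) for a,b in((BL,BR),(FL,FR),(BL,FL),(BR,FR))])
yaw=np.arctan2(-(BR-BL+FR-FL)[0],(BL-BR+FL-FR)[1]); 
y=(BL-BR+FL-FR);yaw=np.arctan2(-y[0],y[1]);pc=(BL+BR+FR+FL)/4
print("pc",pc,"yaw",yaw)
R=frame(yaw);print("dial",pc+50*R[:,1])
print("scale centre",P(312,168,74),"bottle base-ish",P(93,65,170),"tape",P(690,195,55),"file",P(370,405,8))
print(onz(*ray(c,T,(130,225)),40))
E
```

```text
[670.98174318  28.68171504 110.        ] [ 644.87037509 -214.76955001  110.        ] [ 501.2726614  -199.12287051   35.        ] [521.84656233  44.46200048  35.        ]
[np.float64(244.8475484798156), np.float64(244.4521932338763), np.float64(167.676234377058), np.float64(162.75786296434444)]
pc [584.7428355  -85.18717625  72.5       ] yaw -0.09556388516510374
dial [589.5137603  -35.41531395  72.5       ]
scale centre [590.25130046 -36.1671823   74.        ] bottle base-ish [634.30819919 103.99087867 170.        ] tape [ 569.46985154 -292.90279062   55.        ] file [438.40602055 -73.75746342   8.        ]
[407.4262284  364.05642732  40.        ]
```

```bash
cat >> h.py <<'E'
yaw=-0.1; R=frame(yaw); PC=np.array([584.74,-85.19,72.5]); D=np.array([590.,-35.8,72.5])
def toolR(b,sgn=1):
    # tool z = -panel z; tool x direction at panel angle b
    x=R@np.array([np.cos(b),np.sin(b),0]); z=-R[:,2]; return np.c_[x,np.cross(z,x),z]
E
python3 - <<'E'
from cell import arm
from h import *
for b in np.arange(-3.14,3.14,0.3927):
    for h in (30,150):
        q=arm.inverse_kinematics(D+R[:,2]*h,toolR(b)); print(round(b,2),h,None if q is None else np.round(q,2))
E
```

```text
-3.14 30 [ 0.65  0.24 -0.74  2.08  0.5   0.48  1.03]
-3.14 150 [ 0.66 -0.08 -0.66  2.07  0.    0.68  1.46]
-2.75 30 [ 1.06  0.47 -1.27  2.07  0.95  0.65  1.1 ]
-2.75 150 [-0.52 -0.13  0.45  2.12  0.2   0.7   1.68]
-2.35 30 [ 1.06  0.47 -1.27  2.07  0.95  0.65  1.49]
-2.35 150 [-0.75 -0.16  0.65  2.12  0.27  0.71  2.01]
-1.96 30 [ 1.06  0.47 -1.27  2.07  0.95  0.65  1.88]
-1.96 150 [-0.98 -0.21  0.85  2.13  0.37  0.73  2.32]
-1.57 30 [ 1.06  0.47 -1.27  2.07  0.95  0.65  2.27]
-1.57 150 [-0.98 -0.21  0.85  2.13  0.37  0.73  2.71]
-1.18 30 [-1.04  0.33  1.16  2.14 -0.62  0.48 -2.31]
-1.18 150 [ 0.87 -0.09 -0.86  2.07 -0.04  0.68 -2.82]
-0.78 30 [ 0.26  0.19 -0.31  2.09  0.27  0.43 -2.71]
-0.78 150 [ 0.88 -0.09 -0.87  2.07 -0.04  0.68 -2.43]
-0.39 30 [ 0.36  0.2  -0.42  2.09  0.33  0.44 -2.36]
-0.39 150 [ 0.91 -0.09 -0.89  2.07 -0.04  0.68 -2.03]
0.0 30 [ 0.48  0.21 -0.55  2.08  0.4   0.45 -2.03]
0.0 150 [ 0.92 -0.09 -0.9   2.07 -0.05  0.68 -1.64]
0.39 30 [ 0.53  0.22 -0.61  2.08  0.43  0.46 -1.66]
0.39 150 [ 0.92 -0.09 -0.9   2.07 -0.05  0.68 -1.24]
0.79 30 [ 0.56  0.23 -0.64  2.08  0.45  0.46 -1.28]
0.79 150 [ 0.91 -0.09 -0.89  2.07 -0.04  0.68 -0.85]
1.18 30 [ 0.58  0.23 -0.66  2.08  0.46  0.47 -0.9 ]
1.18 150 [ 0.88 -0.09 -0.87  2.07 -0.04  0.68 -0.46]
1.57 30 [ 0.59  0.23 -0.68  2.08  0.47  0.47 -0.51]
1.57 150 [ 0.86 -0.09 -0.84  2.07 -0.03  0.68 -0.08]
1.97 30 [ 0.6   0.23 -0.69  2.08  0.47  0.47 -0.12]
1.97 150 [ 0.82 -0.09 -0.81  2.07 -0.03  0.68  0.31]
2.36 30 [ 0.61  0.24 -0.7   2.08  0.48  0.47  0.26]
2.36 150 [ 0.77 -0.08 -0.76  2.07 -0.02  0.68  0.69]
2.75 30 [ 0.63  0.24 -0.72  2.08  0.49  0.47  0.64]
2.75 150 [ 0.72 -0.08 -0.71  2.07 -0.01  0.68  1.08]
```

```bash
python3 - <<'E'
from cell import arm
from h import *
try:
    arm.line_to(np.array([167.8,-602,340]))
except arm.Unreachable as e: print("up",e)
arm.reach(D+R[:,2]*170,toolR(1.57))
arm.dwell(0.3)
p,r=arm.current_eef_pos(),arm.current_tool_rot()
im=arm.snapshot("wrist"); cv2.imwrite("pics/w1.png",im)
np.savez("w1.npz",p=p,r=r,im=im)
print(p,D+R[:,2]*170,arm.current_time(),arm.current_q())
E
```

```text
[515.89489761 -28.5950763  225.31153115] [515.84921011 -28.36010481 225.29498787] 3.65 [ 0.86199924 -0.14156081 -0.82288825  2.06049987 -0.10352133  0.72620552
 -0.01917729]
```

View pics/w1.png

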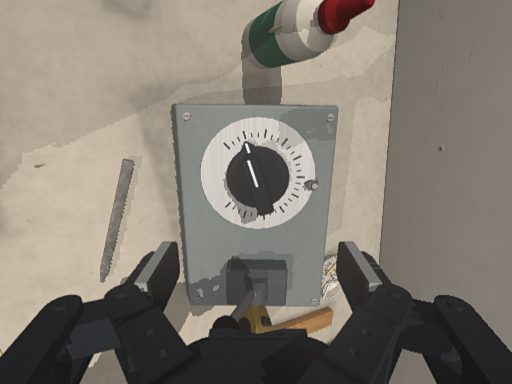

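The wrist view, with panel left pointing up, shows the dial at about (258,176) and the white pointer line from (257,186) up to its nose at (246,146). The tab with its round head is at (312,185). The grey patches are shadows. Next I'll zoom in to measure.

```bash
python3 - <<'E'
import cv2
a=cv2.imread("pics/w1.png")[100:240,170:345]
cv2.imwrite("pics/w1z.png",cv2.resize(a,None,fx=4,fy=4,interpolation=cv2.INTER_CUBIC))
E
```

```text
(no output)
```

View pics/w1z.png

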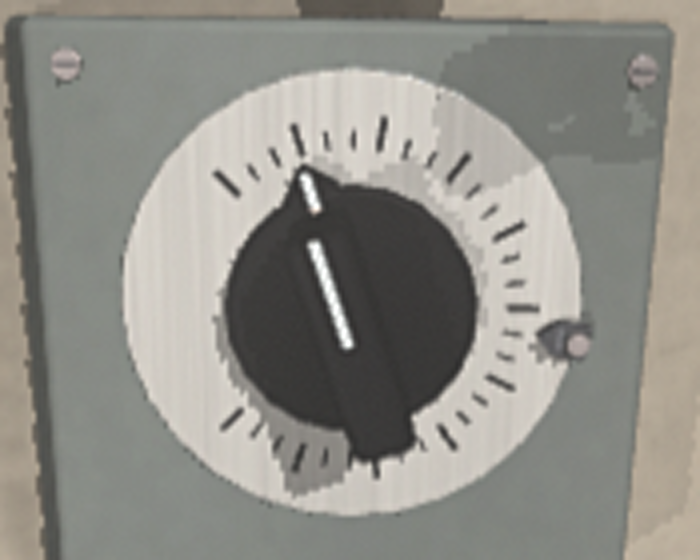

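```bash
cat >> h.py <<'E'
def wristT(cal,p,r):
    T=np.eye(4);T[:3,:3]=r;T[:3,3]=p; return T@np.array(cal["T_tool_cam"])
E
python3 - <<'E'
from cell import arm
from h import *
d=np.load("w1.npz");c=arm.calibration("wrist");T=wristT(c,d["p"],d["r"]);im=d["im"]
z2=lambda x,y:(170+(x+.5)/4-.5,100+(y+.5)/4-.5)
def pp(px,h): # panel coordinates about D
    o,v=ray(c,T,px); return R.T@(onplane(o,v,D+R[:,2]*h,R[:,2])-D)
# scale disc
hsv=cv2.cvtColor(im,cv2.COLOR_BGR2HSV)
m=((hsv[...,1]<28)&(hsv[...,2]>140)).astype(np.uint8)*255
m[:, :195]=0;m[:, 325:]=0;m[:112]=0;m[235:]=0
m=cv2.morphologyEx(m,cv2.MORPH_OPEN,np.ones((3,3)))
cs,_=cv2.findContours(m,cv2.RETR_EXTERNAL,cv2.CHAIN_APPROX_NONE)
k=max(cs,key=cv2.contourArea)[:,0]
P=np.array([pp(q,2) for q in k])[:,:2]
from scipy.optimize import least_squares
s=least_squares(lambda u:np.hypot(*(P-u[:2]).T)-u[2],[0,0,63],loss="soft_l1"); print("disc centre in D-frame",s.x,len(P))
C=s.x[:2]
for n,x,y,h in [("nose",300,168,6),("line1",305,175,4),("line1b",316,211,11),("line2a",314,242,46),("line2b",348,347,46),("tab",538,334,4),("head",578,346,8),
  ("t0",228,183,2),("t1",297,138,2),("t2",382,133,2),("t3",459,167,2),("t4",510,231,2),("t5",523,308,2),("t6",500,384,2),("t7",447,437,2),("t9",300,458,2),("t10",231,420,2)]:
    v=pp(z2(x,y),h)[:2]-C; a=np.arctan2(v[1],v[0]); print(n,v.round(1),np.hypot(*v).round(1),"a",a.round(3),"val",((2.356-a)%(2*np.pi)).round(3))
# yaw check: panel screws/corners
for n,x,y in [("sc1",66,66),("sc2",643,71)]: print(n,pp(z2(x,y),1)-np.append(C,0))
for px in ((197,299),(315,300)): print(pp(px,1)[:2]-C)
E
```

```text
disc centre in D-frame [-1.56993657  1.53277876 63.11432719] 383
nose [-12.5  37.1] 39.2 a 1.894 val 0.462
line1 [-11.3  35. ] 36.8 a 1.882 val 0.474
line1b [-8.3 26.8] 28.1 a 1.87 val 0.486
line2a [-7.7 26. ] 27.1 a 1.858 val 0.498
line2b [0.  0.9] 0.9 a 1.534 val 0.822
tab [52.  -8.5] 52.7 a -0.161 val 2.517
head [ 62.3 -10.7] 63.2 a -0.17 val 2.526
t0 [-31.7  32.7] 45.5 a 2.342 val 0.014
t1 [-13.3  44.4] 46.3 a 1.862 val 0.494
t2 [ 8.9 45.6] 46.5 a 1.379 val 0.977
t3 [29.2 36.8] 47.0 a 0.9 val 1.456
t4 [43.4 19.7] 47.7 a 0.427 val 1.929
t5 [47.9 -1.6] 47.9 a -0.034 val 2.39
t6 [ 42.5 -23.7] 48.6 a -0.508 val 2.864
t7 [ 28.  -39.6] 48.6 a -0.955 val 3.311
t9 [-13.9 -46.1] 48.1 a -1.864 val 4.22
t10 [-33.3 -34.4] 47.9 a -2.34 val 4.696
sc1 [-72.36008428  62.53572339   1.        ]
sc2 [75.87883468 61.15894817  1.        ]
[ -76.99975895 -164.51352503]
[  74.71449373 -166.25977674]
```

```bash
sed -i 's/^yaw=-0.1;/yaw=-0.11;/' h.py; python3 - <<'E'
from cell import arm
from h import *
from scipy.optimize import least_squares
d=np.load("w1.npz");c=arm.calibration("wrist");T=wristT(c,d["p"],d["r"])
z2=lambda x,y:(170+(x+.5)/4-.5,100+(y+.5)/4-.5)
def pp(px,h):
    o,v=ray(c,T,px); return R.T@(onplane(o,v,D+R[:,2]*h,R[:,2])-D)
tk=[(0,228,183),(1,297,138),(2,382,133),(3,459,167),(4,510,231),(5,523,308),(6,500,384),(7,447,437),(9,300,458),(10,231,420)]
P=np.array([pp(z2(x,y),2)[:2] for _,x,y in tk]); i=np.array([t[0] for t in tk]); a0=2.35619-i*0.471239
f=lambda u:np.r_[u[0]+u[3]*np.cos(a0+u[2])-P[:,0],u[1]+u[3]*np.sin(a0+u[2])-P[:,1]]
s=least_squares(f,[0,0,0,47]);print("cx cy rot r",s.x,"rms",np.sqrt(np.mean(s.fun**2)))
C=s.x[:2]
for n,x,y,h in [("nose",300,168,6),("line1",305,175,6),("line1b",316,211,11),("line2a",314,242,46),("tab",538,334,4),("head",578,346,8)]:
    v=pp(z2(x,y),h)[:2]-C; a=np.arctan2(v[1],v[0])-s.x[2]; print(n,np.hypot(*v).round(1),"a",a.round(3),"val",round(2.356-a,3))
print("dial_face",D+R@np.append(C,0), "with disc C",D+frame(-.1)@np.array([-1.57,1.53,0]))
E
```

```text
cx cy rot r [-7.28919348e-01  3.76642104e-01 -4.70308761e-03  4.73020400e+01] rms 0.2278497236677411
nose 40.5 a 1.919 val 0.437
line1 38.4 a 1.904 val 0.452
line1b 29.3 a 1.901 val 0.455
line2a 28.2 a 1.891 val 0.465
tab 51.7 a -0.128 val 2.484
head 62.2 a -0.14 val 2.496
dial_face [589.39015841 -35.35371321  72.18046279] with disc C [588.74868813 -34.13676803  71.8117573 ]
```

```bash
sed -i 's/^yaw=-0.11;/yaw=-0.113;/; s/D=np.array(.*)$/D=np.array([589.2,-35.2,72.3])/' h.py; grep D= h.py; python3 - <<'E'
from cell import arm
from h import *
n=R[:,2]
arm.command_gripper(0.55)
t=arm.current_time();arm.reach(D+n*110,toolR(1.80)); print("reach",arm.current_time()-t,arm.current_q().round(2))
t=arm.current_time();arm.line_to(D+n*110,toolR(1.90)); print("rot .1",arm.current_time()-t,arm.current_q().round(2),arm.current_eef_pos()-D-n*110)
im=arm.snapshot("wrist");cv2.imwrite("pics/w2.png",im)
arm.line_to(D+n*60,feed=100)
print("f",arm.current_contact_force(),arm.current_time())
im=arm.snapshot("wrist");cv2.imwrite("pics/w3.png",im)
E
```

```text
yaw=-0.113; R=frame(yaw); PC=np.array([584.74,-85.19,72.5]); D=np.array([589.2,-35.2,72.3])
reach 0.35829999999999984 [ 0.85  0.03 -0.9   2.08  0.16  0.6  -0.04]
rot .1 0.25 [ 0.86  0.03 -0.9   2.08  0.16  0.6   0.06] [ 0.42229931 -0.14480888  1.47966737]
f [ 0.94163463 -0.11565334  0.47823089] 5.425
```

View pics/w3.png

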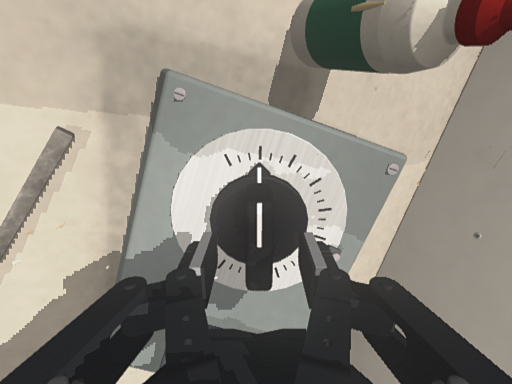

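The pointer line is vertical at column 259, midway between the fingers at about 205 and 315, so the jaws are aligned with the bar. I'll go down and grip it.

```bash
python3 - <<'E'
from cell import arm
from h import *
n=R[:,2]
print(arm.line_to(D+n*37,feed=60,threshold=10))
arm.dwell(0.2)
print(arm.current_eef_pos()-D-n*37,arm.current_contact_force())
arm.command_gripper(0.0)
print(arm.current_grip_width(),arm.current_contact_force(),arm.current_wrist_torque(),arm.current_time())
im=arm.snapshot("wrist");cv2.imwrite("pics/w4.png",im)
E
```

```text
False
[0.12389539 0.00567273 0.49227292] [-0.22158964  0.39545849  0.12167662]
0.1786720817024324 [-0.16938232  0.99090038  5.44050336] [ 0.1656891   0.18091963 -0.00470947] 6.5917
```

View pics/w4.png

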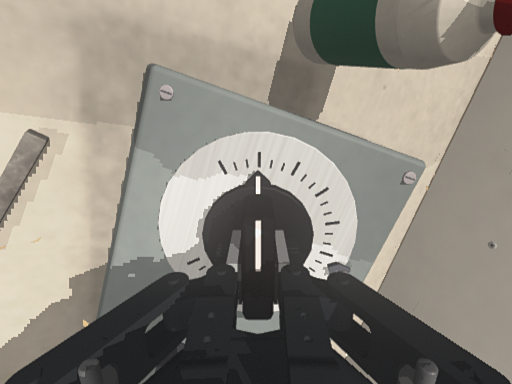

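The bar is gripped (about 15 mm opening) and the pointer line is still vertical at column 258. Now I'll turn it in small steps.

```bash
python3 - <<'E'
from cell import arm
from h import *
n=R[:,2]; p=D+n*37
bs=np.linspace(1.90,-0.131,12)[1:]
for b in bs:
    arm.line_to(p,toolR(b))
    f=arm.current_contact_force();
    print(b.round(2),arm.current_q().round(2),f.round(1),round(arm.current_time(),2))
    if np.linalg.norm(f)>40: print("STOP");break
arm.dwell(0.2)
r=arm.current_tool_rot(); v=R.T@r[:,0]; print("b",np.arctan2(v[1],v[0]),arm.current_eef_pos()-p, arm.current_wrist_torque())
im=arm.snapshot("wrist");cv2.imwrite("pics/w5.png",im)
np.savez("w5.npz",p=arm.current_eef_pos(),r=r,im=im)
E
```

```text
1.72 [ 0.67  0.23 -0.77  2.08  0.5   0.49 -0.41] [-1.1  0.3  6.4] 6.97
1.53 [ 0.64  0.22 -0.73  2.08  0.48  0.49 -0.58] [-1.3  0.9  5.8] 7.31
1.35 [ 0.61  0.22 -0.7   2.08  0.46  0.48 -0.75] [-1.6  0.9  5.7] 7.64
1.16 [ 0.58  0.21 -0.66  2.08  0.44  0.48 -0.92] [-2.1  0.8  6.5] 7.97
0.98 [ 0.55  0.2  -0.63  2.08  0.42  0.47 -1.09] [-2.8  0.9  6.3] 8.31
0.79 [ 0.52  0.2  -0.6   2.08  0.41  0.47 -1.26] [-2.2  1.6  7.5] 8.64
0.61 [ 0.49  0.19 -0.57  2.09  0.39  0.47 -1.43] [-2.1  2.2  7.2] 8.97
0.42 [ 0.46  0.19 -0.53  2.09  0.37  0.47 -1.61] [-3.4  1.6  6.6] 9.31
0.24 [ 0.43  0.19 -0.5   2.09  0.36  0.46 -1.78] [-4.   2.   6.7] 9.64
0.05 [ 0.4   0.18 -0.47  2.09  0.34  0.46 -1.95] [-3.3  1.4  6.2] 9.97
-0.13 [ 0.37  0.18 -0.44  2.09  0.33  0.46 -2.12] [-2.3  3.1  5.8] 10.31
b -0.13009078439576713 [0.26890854 0.92489041 0.49212214] [0.59741712 0.41594084 0.24334167]
```

View pics/w5.png

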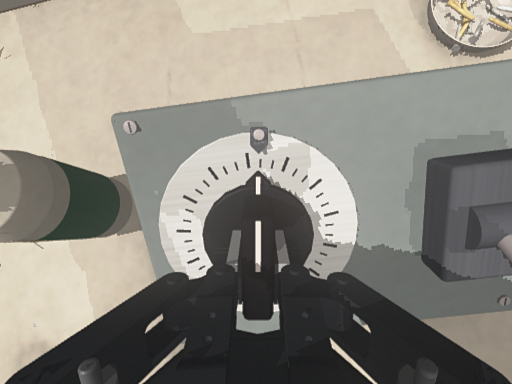

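The tab (tip near (259,150), head (259,135)) is in line with the pointer at column 258. I'll release, back off and check.

```bash
python3 - <<'E'
from cell import arm
from h import *
n=R[:,2]
arm.dwell(0.3)
arm.command_gripper(0.5)
arm.line_to(D+n*150,feed=120)
arm.reach(D+n*170,toolR(0.8)); arm.dwell(0.3)
p,r=arm.current_eef_pos(),arm.current_tool_rot()
im=arm.snapshot("wrist");cv2.imwrite("pics/w6.png",im)
np.savez("w6.npz",p=p,r=r,im=im)
im2=cv2.resize(im[80:280,120:400],None,fx=2.8,fy=2.8,interpolation=cv2.INTER_CUBIC)
cv2.imwrite("pics/w6z.png",im2); cv2.imwrite("pics/top6.png",arm.snapshot("top"))
print(arm.current_time())
E
```

```text
13.6333
```

View pics/w6z.png

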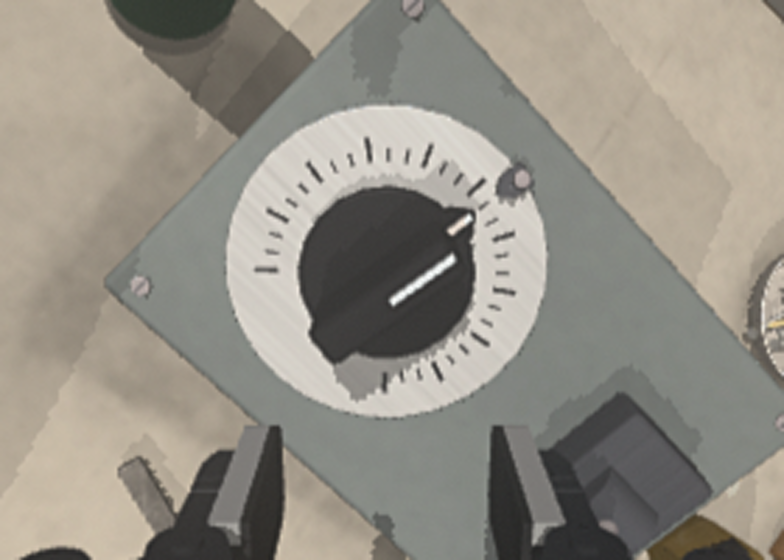

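The nose is at zoom (471,215), the tab tip at about (500,194) and the head at (521,179). I'll compute the angles, using the ticks as reference.

```bash
python3 - <<'E'
from cell import arm
from h import *
from scipy.optimize import least_squares
d=np.load("w6.npz");c=arm.calibration("wrist");T=wristT(c,d["p"],d["r"])
z2=lambda x,y:(120+(x+.5)/2.8-.5,80+(y+.5)/2.8-.5)
def pp(px,h):
    o,v=ray(c,T,px); return R.T@(onplane(o,v,D+R[:,2]*h,R[:,2])-D)
tk=[(0,265,269),(1,278,217),(2,315,171),(3,369,149),(4,429,155),(5,478,187),(6,505,237),(7,505,291),(8,481,341),(9,437,372)]
P=np.array([pp(z2(x,y),2)[:2] for _,x,y in tk]); a0=2.35619-np.array([t[0] for t in tk])*0.471239
f=lambda u:np.r_[u[0]+u[3]*np.cos(a0+u[2])-P[:,0],u[1]+u[3]*np.sin(a0+u[2])-P[:,1]]
s=least_squares(f,[0,0,0,47]);print(s.x,"rms",np.sqrt(np.mean(s.fun**2)))
C=s.x[:2]
for n,x,y,h in [("nose",471,215,6),("line1",466,220,6),("line1b",450,231,11),("line2a",454,259,46),("tab",499,195,4),("head",521,179,8)]:
    v=pp(z2(x,y),h)[:2]-C; a=np.arctan2(v[1],v[0])-s.x[2]; print(n,np.hypot(*v).round(1),"val",round(2.356-a,3))
u=[pp(z2(*q),h)[:2] for q,h in(((391,303),46),((454,259),46))];w=u[1]-u[0];print("line dir val",2.356-np.arctan2(w[1],w[0])+s.x[2])
E
```

```text
[ 1.11958752e-02 -3.75615655e-01 -4.38074221e-03  4.74881141e+01] rms 0.25292669925816363
nose 39.2 val 2.492
line1 36.6 val 2.504
line1b 29.6 val 2.466
line2a 27.4 val 2.488
tab 52.0 val 2.499
head 61.7 val 2.481
line dir val 2.489773704739371
```

```bash
python3 - <<'E'
import cv2
a=cv2.imread("pics/top6.png")[110:230,200:400]
cv2.imwrite("pics/top6z.png",cv2.resize(a,None,fx=4,fy=4,interpolation=cv2.INTER_CUBIC))
E
```

```text
(no output)
```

View pics/top6z.png

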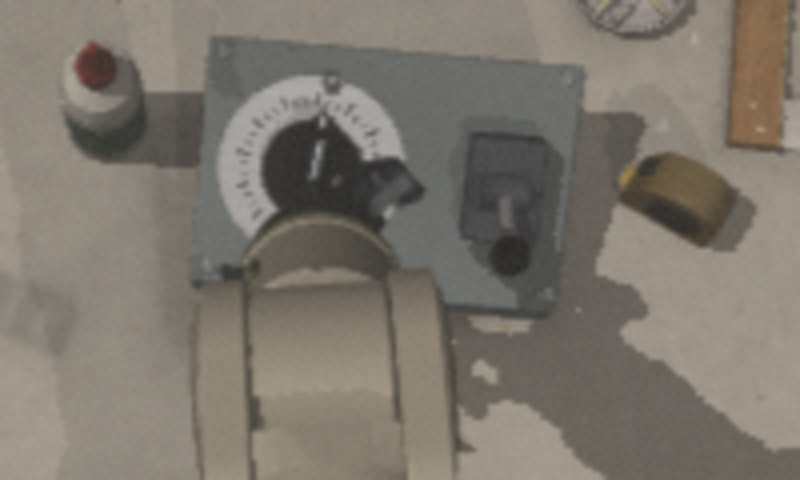

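The dial is set: the pointer reads 2.49 and the tab 2.48–2.50, and the tab hasn't moved. Next I'll push the lever up from the down-slope side of the ball with closed fingers.

```bash
python3 - <<'E'
from cell import arm
from h import *
L=lambda x,z:D+R@np.array([x,-128,z])
arm.command_gripper(0.0)
for b in (0,np.pi):
  for x,z in((-80,150),(-80,92),(-40,92),(12,92)):
    q=arm.inverse_kinematics(L(x,z),toolR(b)); print(b,x,z,None if q is None else q.round(2))
# ball from top picture
c=arm.calibration("top");T=np.array(c["world_from_camera"])
print("expected ball px in top zoom",[(project(c,T,D+R@np.array([70*np.sin(t),-128,22+70*np.cos(t)]))-[200,110])*4+1.5 for t in(-.5,.5)])
print(arm.current_time())
E
```

```text
0 -80 150 [ 0.54 -0.18 -0.2   2.26 -0.23  0.63 -1.19]
0 -80 92 [ 0.53 -0.04 -0.22  2.27 -0.21  0.47 -1.21]
0 -40 92 [ 0.54  0.01 -0.26  2.18 -0.15  0.51 -1.28]
0 12 92 [ 0.54  0.08 -0.28  2.05 -0.08  0.57 -1.36]
3.141592653589793 -80 150 [ 0.15 -0.2   0.15  2.27 -0.09  0.62  1.83]
3.141592653589793 -80 92 [ 0.23 -0.05  0.08  2.28 -0.18  0.47  1.9 ]
3.141592653589793 -40 92 [ 0.3   0.   -0.01  2.19 -0.16  0.51  1.86]
3.141592653589793 12 92 [ 0.37  0.07 -0.11  2.06 -0.11  0.57  1.8 ]
expected ball px in top zoom [array([509.18878165, 263.34683121]), array([521.69347491, 158.8774943 ])]
14.1167
```

```bash
python3 - <<'E'
from cell import arm
from h import *
L=lambda x,z:D+R@np.array([x,-128,z])
arm.reach(L(-78,160),toolR(0))
print(arm.line_to(L(-78,92),feed=100,threshold=10),arm.current_contact_force())
print(arm.current_eef_pos()-L(-78,92),arm.current_time())
cv2.imwrite("pics/w7.png",arm.snapshot("wrist"))
cv2.imwrite("pics/top7.png",cv2.resize(arm.snapshot("top")[110:230,200:400],None,fx=4,fy=4))
E
```

```text
False [ 0.8112873  -0.32164242 -0.20867792]
[0.30743419 0.18142421 0.42376646] 15.6
```

View pics/w7.png

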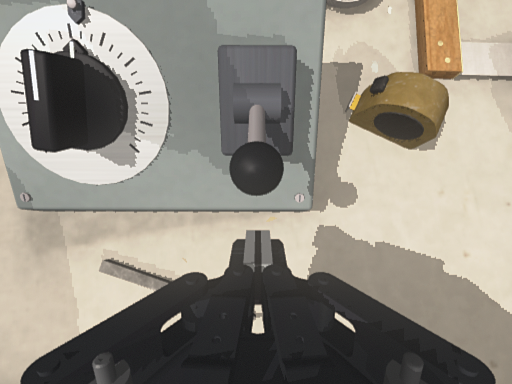

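The ball, at (256,168), is directly in front of the closed fingers (column 258). I'll push it up to the stop.

```bash
python3 - <<'E'
from cell import arm
from h import *
L=lambda x,z:D+R@np.array([x,-128,z])
print(arm.line_to(L(-5,92),feed=60,threshold=15),arm.current_contact_force())
print((R.T@(arm.current_eef_pos()-D)).round(1))
print(arm.line_to(L(20,90),feed=25,threshold=10),arm.current_contact_force(),arm.current_time())
print((R.T@(arm.current_eef_pos()-D)).round(1))
cv2.imwrite("pics/w8.png",arm.snapshot("wrist"))
E
```

```text
False [ 0.39382222 -0.7324142  -0.28794462]
[  -5.1 -128.    92. ]
True [-0.19586377 -0.55024748  1.42839828] 17.7667
[  10.2 -127.9   89.8]
```

View pics/w8.png

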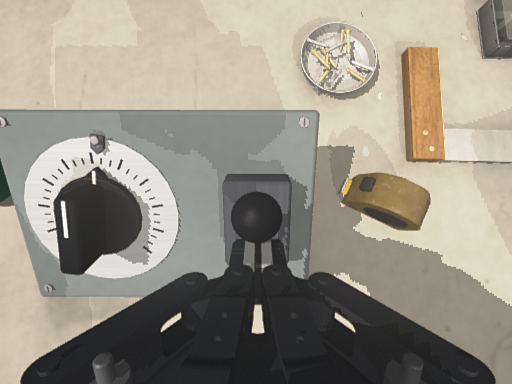

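The push stopped on contact at x = 10.2 mm, where I predicted 9.6 at the lever's stop. I'll back off and check.

```bash
python3 - <<'E'
from cell import arm
from h import *
L=lambda x,z:D+R@np.array([x,-128,z])
arm.line_to(L(-40,95),feed=100)
arm.line_to(L(-70,200),feed=150)
arm.dwell(0.5)
p,r=arm.current_eef_pos(),arm.current_tool_rot()
im=arm.snapshot("wrist");np.savez("w9.npz",p=p,r=r,im=im)
cv2.imwrite("pics/w9.png",im)
cv2.imwrite("pics/top9.png",cv2.resize(arm.snapshot("top")[110:230,200:400],None,fx=4,fy=4,interpolation=cv2.INTER_CUBIC))
c=arm.calibration("wrist");T=wristT(c,p,r)
for v in(0.7,.85,1.0): print(v,project(c,T,D+R@np.array([70*np.sin(v-.5),-128,22+70*np.cos(v-.5)])))
print(arm.current_time(),arm.current_contact_force())
E
```

```text
Traceback (most recent call last):
cell.Unreachable: the arm cannot follow that straight line within its joint ranges
```

The first retreat ran; the second was refused. I'll use a shorter lift.

```bash
python3 - <<'E'
from cell import arm
from h import *
L=lambda x,z:D+R@np.array([x,-128,z])
for x,z in((-60,160),(-45,150),(-40,130)):
    try: arm.line_to(L(x,z),feed=120);print("ok",x,z);break
    except arm.Unreachable: pass
arm.dwell(0.5)
p,r=arm.current_eef_pos(),arm.current_tool_rot()
im=arm.snapshot("wrist");np.savez("w9.npz",p=p,r=r,im=im)
cv2.imwrite("pics/w9.png",im)
cv2.imwrite("pics/top9.png",cv2.resize(arm.snapshot("top")[110:230,200:400],None,fx=4,fy=4,interpolation=cv2.INTER_CUBIC))
c=arm.calibration("wrist");T=wristT(c,p,r)
for v in(0.7,.85,1.0): print(v,project(c,T,D+R@np.array([70*np.sin(v-.5),-128,22+70*np.cos(v-.5)])))
print(arm.current_time(),arm.current_contact_force())
E
```

```text
ok -60 160
0.7 [256.77350566 107.9046719 ]
0.85 [256.77234987  91.93214368]
1.0 [256.77794707  76.92693265]
19.775 [0.83559045 0.3919484  0.19293464]
```

View pics/w9.png

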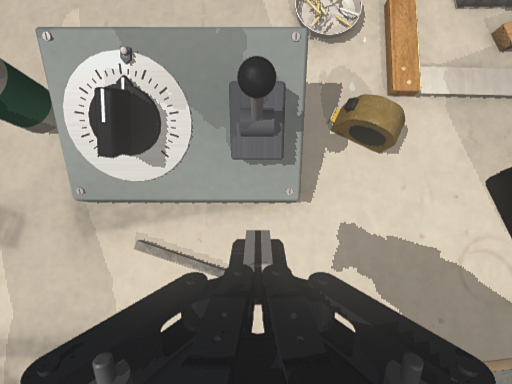

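View pics/top9.png

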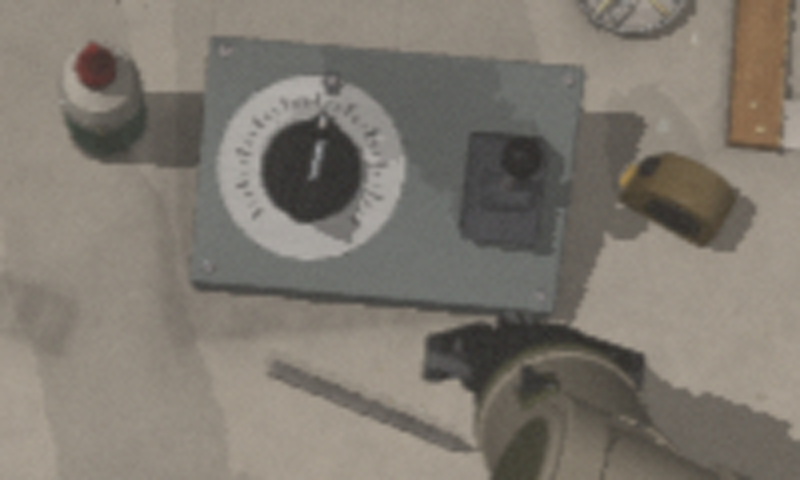

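The ball is at (256,77), matching the prediction for lever value 1.0 (row 76.9). The top view shows it at (521,158), against a prediction of (522,159). The pointer is still on the tab, all the neighbours are in place, and the robot touches nothing.

```bash
python3 -c "
from cell import arm
arm.hand_in();print(arm.current_time(),arm.current_contact_force())"
```

```text
the job is handed in; nothing more can be done
the job is handed in; nothing more can be done
```

The dial is set to the preset tab, the start lever is thrown fully up, and the job was handed in at about 20 s of the 72 s allowed. `hand_in()` gives no verdict, so the result rests on the checks below.

**Dial:** I gripped the bar and turned it from 0.455 to 2.49 rad. A wrist view after I let go read the pointer at 2.49 and the tab at 2.48–2.50 rad; the limit is about 0.1 rad. I did not measure it again after the lever throw, but in the last pictures the pointer still stands at the tab.

**Lever:** I pushed the ball up the panel with closed fingers until contact stopped the move. Both the wrist and top views put the ball within about 1 px of where it should be at 1.0 rad.

**Surroundings:** The tab, bottle, tape measure and file showed no visible movement. The small bin was outside the last cropped views, so I did not re-check it, but the arm never went near it. The arm was clear of everything, with contact force under 1 N.

**Disagreements:** Before the throw, the ball's seen and predicted positions in the top view differed by about 7 px on the 4x zoom (3–4 mm). One retreat move was refused as unreachable, and I replaced it with a shorter lift.

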